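# Free the tumbler pawl and lower the mirror boom

## Robot

A 6-joint arm with a two-finger parallel gripper is mounted at the origin on a cart in front of the work surface, level with it; the furniture and walls round the work are solid. World frame = base frame: x ahead of the robot, y to its left, z up, the work surface at z = 0. Lengths are in m, angles in degrees, forces in N, time in s.
With the tool pointing down it reaches from about 0.275 to 1 m from the base axis. Payload 8.4 kg.
Tool frame: the origin (TCP) lies at the very end of the fingers, on their centre line; the grasp point (between the pads) lies 19 mm behind it (arm.tcp_to_grasp is the distance from the TCP to the grasp point, in m); z points along the fingers, y is the line along which they close (so a half turn about z gives the same grasp; the last joint's range is limited). The gripper opens to 85 mm and grips with 20 to 120 N. Pads are 22 mm wide; open, the fingers measure 114 mm over their backs; the gripper's body (76 mm by 85 mm) begins 54 mm behind the grasp point. The pads swing forward as they close: fully open they stand 13 mm farther back than shut.
Start: joints at [73.602, 20.225, 93.587, -0, 66.188, -0.138], TCP at [0.175, 0.6, 0.231] pointing down, gripper open.
Joint ranges: [-150.9, 150.9], [-52.94, 120.26], [3.33, 152.33], [-74.26, 254.26], [0, 154.13], [-172.89, 172.89]. Speed limits (degrees/s): [127.2, 127.2, 159.86, 180, 180, 180].

## Interface

Orientations are given as a 3x3 rotation matrix whose columns are the frame's x, y, z axes.
In Python, from bench import arm, grab_frame, camera_model, find_in, spot_point gives the robot as it stands. The module is installed in compiled form; this text tells all that it offers.
- The arm moves only by the shell command python3 -m handwheel 'ROWS' [FORCE]. ROWS is JSON, a list that holds one entry, the list of rows, each a list of 5 numbers: the shift along the tool's x, y, z normalised to -1 to 1, where 1 is 0.025 m, then the turn about the tool's z normalised to -1 to 1, where 1 is 0.1 rad, then the opening, from 0 (shut) to 1 (fully open). In form: [[[x, y, z, roll, claw], ...]]. A call has 1 to 12 rows; each row shifts and turns the commanded pose from where the row before left it, along the tool's axes as they then stand; what a row does not reach is not made up. A row lasts 1/10 s, in which the tool goes at most 50 mm and 8.59 degrees, less where a joint would pass 70% of its speed; a pose out of reach is approached as far as the arm can. A call with a number of a shift or a turn outside -1 to 1 is refused whole. A call with a gripper value outside its range is refused whole. The fingers move at their own pace and stop on an object; FORCE is the grip in N (left out, the last holds). Time passes only in rows, so rows that do not move let the fingers close. It gives the time, the measured TCP pose, the force, the opening and the grip force at its end, in the units of the state.
- arm.get_state(): the state, without advancing time (a new reading comes with each control period).
- grab_frame(name): name is "side" or "top" or "wrist"; returns (picture, depth): 420x560x3 uint8, blue, green, red; 420x560 float32, m along the optical axis (not along the pixel's ray), 0 where there is no reading.
- camera_model(name): a dict with "intrinsics" (3x3 intrinsics, pixels), "world_from_camera" (4x4, takes a point from camera to world coordinates); the wrist camera has in their place "tool_from_camera" (4x4, takes a point from camera to tool coordinates, whose origin is the TCP and whose axes are the flange's). Camera axes: x right, y down, z forward; pixel columns grow to the right and rows downward; lengths in m; the calibration is good to about 2 mm. A picture is of the moment at which its call begins: read the wrist's pose just before it. camera_model takes no time and is no camera call.
- arm.job_done(): hands the job in; it is judged then, once.
Trained networks look in the newest picture that a camera, given by its name, has taken for a name from the list of things; names that differ only in an ending like _2 or _b are one class to them, and where a whole thing is asked for, a point or a joint stands for the part that bears it (a point fixed in the world has none). Each returns a list of dicts, best first, with "score" (0 to 1); they miss things now and then, are a little off and sometimes report something else, mostly with a low value. They report only what shows in the picture. A call takes as long as a camera call.
- find_in(camera, name): "point" ([x, y, z] in m, in world coordinates, good to about 4 mm: the middle of the surface that is visible of it).
- spot_point(camera, name): "point" ([x, y, z] in m, in world coordinates, good to about 4 mm: a listed point, or the origin of a listed thing).
The state is a dict: "time": time; "joint_pos": joint angles; "joint_vel": joint speeds; "tau": joint torques, N m; "tcp_pos": TCP position; "orientation": TCP orientation; "wrist_force": force on the tool from outside, world axes, zero at the start; "ft_torque": the same for the moment, N m; "grip_width": opening from 0.0 (shut) to 1.0 (fully open); "grip_force": force on a finger pad.
Only numpy, scipy, OpenCV 4.12 (cv2) and the standard library are available. Lean on these libraries where they do the work, as an engineer would, in place of code of your own. Each camera call takes 0.05 s, during which the arm holds its last target. There are 200 camera calls.

## Task

The mirror boom on the ratchet stand is caught up by its pawl. Take the long driver, reach up with its shaft under the clear hood, flick the pawl over so that it stays out of the teeth (touch the pawl only with the driver), then press the boom gently down until it is fully on its rest. Finish with the driver laid down flat on the table, not dropped, and leave the loose things around undisturbed.

Things in the scene. Friction and masses are not known exactly. Their poses are not given: they have to be found in the camera images.
- driver: Long screwdriver with a red handle, lying on the table, 0.06 kg. Origin under the middle of its length; z up when lying. Handle: bar 22 mm wide (x), 24 mm high (z 0..24), from y = +13 to +103 mm. Steel shaft 5 mm thick from y = +13 to -98 mm on the line x = 0, z = +12 mm
- driver_tip (a point): Tip of the driver's shaft, on its centre line (driver frame y = -98, z = +12 mm)
- lift_stand: Fixed aluminium ratchet stand; it may stand turned. Origin on the table below the ratchet wheel; x away from the robot, y left (along the boom), z up. Base plate 12 mm thick, x -50..85, y -50..195 mm. Wheel: 16 teeth, 76 mm across, x -4..4, axle along x at y = 0, height 150 mm. Column behind it x 50..75, y -30..30, 250 mm high. Rest post with rubber cap under the boom at y = 155 mm
- hood_edge (a point): On the lower edge of the front wall of the fixed clear hood round the pawl (stand frame -72.5, 2, 185 mm). Hood walls are 3 mm: front x -74..-71, sides at y -36 and +82, back end x = +6, top closed, 249 mm high (bracket on it to 257). It is open only below, its walls end at height 185 mm, so a rod must slope up under this edge to reach the tab
- pawl_tab (a point): Centre of the underside of the pawl's release tab, inside the hood: a steel plate 32 (stand x) x 40 (y) x 4 mm that juts from the pawl's nose towards the robot, in front of the wheel (wheel face at stand x = -4 mm). With the pawl engaged it is level, at stand frame (-20, 2, 195) mm; it moves with the pawl
- pawl (a joint): Pawl angle, rad; pivot along stand x at y = 42, height 189 mm, left of the tab. 0: nose in the teeth; grows as the tab is lifted; clear of the teeth above 0.25; 0.75: stop, thrown over. A brass weight above the pivot makes it fall back to 0 when let go below 0.25, and fall over to 0.75 and stay once past 0.4, i.e. once the tab (40 mm from the pivot) is lifted 16 mm. Needs under 1 N
- boom (a joint): Boom angle above level, rad; it turns with the wheel about the axle. About 0.83 at the start; 0: level, fully down on its rest, a hard stop. With the pawl in the teeth it cannot go below about 0.77. Freed, it does not fall: a stiff hinge holds it where it is left; pressing down on the thumb plate takes about 2 to 5 N
- thumb_plate (a point): Centre of the upper face of the ribbed black thumb plate at the boom's free end: 44 mm (stand x) by 36 mm along the boom, at stand x = 25, 190 mm along the boom from the axle and 13 mm above the boom's centre line. A mirror mount 48 mm high is fixed on the boom 101 to 149 mm from the axle
- bead_vial: Small vial with green cap, 22 mm across, 45 mm high, standing; leave it alone. Origin at the centre of its underside
- dye_vial: Small vial with red cap, 22 mm across, 45 mm high, standing; leave it alone. Origin at the centre of its underside
- marker_pen: Marker pen, 124 mm long (y), 14 mm thick, lying; leave it alone. Origin under its middle
- tweezers: Steel tweezers, 120 mm long (y), lying; leave them alone. Origin under the middle
- usb_stick: USB stick, 53 mm long (x), 8 mm thick, lying; leave it alone. Origin under its middle

How it is judged (in metres and radians):
On the way, in this order (a step that is already met when the one before it is completed fails the run):
1. the pawl is thrown over while the boom is still up (value of joint pawl above 0.6 rad and value of joint boom above 0.7 rad), for 0.2 s.
2. the boom is down on its rest (value of joint boom below 0.04 rad and value of joint pawl above 0.6 rad), for 0.2 s.
At the end, for the whole second after the job is handed in: The boom is within 0.04 rad of its rest, the pawl stays thrown over (above 0.6 rad), and the driver lies flat and still on the table (origin and tip less than 30 mm above it) (all of step 2 and height (world z) of each of driver, driver_tip below 0.03 m and height (world z) of driver_tip above 0 m and linear speed of driver below 0.02 m/s); the robot touches nothing.
It fails at once if the robot's fingers or arm touch the pawl (only the driver may) (contact force between any of the fingers, the arm and pawl above 0.5 N).
It fails at once if the boom is slammed down (faster than 1.6 rad/s) (velocity of joint boom below -1.6 rad/s).
It fails at once if the boom is forced down against the pawl in the teeth (value of joint boom below 0.7 rad and value of joint pawl below 0.2 rad).
It fails at once if the driver is dropped (linear speed of driver above 0.7 m/s and contact force between the fingers and driver below 0.1 N).
It fails at once if a loose thing nearby is shifted more than 25 mm or knocked over (distance of any of bead_vial, dye_vial, marker_pen, tweezers, usb_stick from where it was at the start of the episode above 0.025 m or angle between any of bead_vial, dye_vial's own z axis and vertical above 0.7 rad).
It also fails if it takes over 67 s, if anything falls off the work surface, if the arm or the gripper's body presses on something with over 40 N, if the wrist force passes 120 N, or if a joint passes its speed limit or range.

## Working session

There is one attempt and no reset: what is moved stays moved. The work goes in short steps, Python scripts to look and compute and a shell command to move; the robot and the scene stay as the last step left them, time stands still between calls to the robot, and variables do not carry over. Pictures are saved under pics/ and viewed, at most 10 in all, crops included, and the job is handed in when it is done.

```bash
mkdir -p pics
python3 - <<'E'
from bench import arm, grab_frame, camera_model, find_in, spot_point
import cv2, numpy as np
s=arm.get_state(); print(s['time'],s['tcp_pos'],np.round(s['orientation'],3))
ims=[]
for c in ['side','top']:
    im,d=grab_frame(c); cv2.imwrite(f'pics/{c}0.png',im); ims.append(im)
    for n in ['driver','driver_tip','lift_stand','hood_edge','pawl_tab','thumb_plate','bead_vial','dye_vial','marker_pen','tweezers','usb_stick']:
        r=spot_point(c,n); print(c,n,[(np.round(q['point'],3).tolist(),round(q['score'],2)) for q in r[:2]])
E
```

```text
0.0 [0.17485809 0.59956388 0.23055654] [[-0.96   0.28  -0.   ]
 [ 0.28   0.96  -0.001]
 [-0.    -0.001 -1.   ]]
side driver [([0.445, -0.073, -0.001], 0.73)]
side driver_tip [([0.478, 0.018, 0.007], 0.64)]
side lift_stand [([0.609, -0.025, -0.003], 0.72)]
side hood_edge [([0.539, -0.049, 0.185], 0.85)]
side pawl_tab [([0.538, -0.046, 0.185], 0.46)]
side thumb_plate [([0.599, 0.087, 0.298], 0.76), ([0.593, -0.167, -0.005], 0.74)]
side bead_vial [([0.59, -0.166, -0.003], 0.64)]
side dye_vial [([0.645, -0.218, 0.002], 0.82)]
side marker_pen [([0.378, 0.127, 0.0], 0.61)]
side tweezers [([0.392, 0.263, 0.002], 0.43)]
side usb_stick [([0.484, 0.381, -0.0], 0.6), ([0.394, 0.261, 0.004], 0.17)]
top driver [([0.448, -0.073, -0.002], 0.71), ([0.393, 0.257, -0.002], 0.65)]
top driver_tip [([0.484, 0.02, 0.008], 0.73)]
top lift_stand []
top hood_edge [([0.538, -0.045, 0.184], 0.78), ([0.485, 0.384, 0.003], 0.59)]
top pawl_tab []
top thumb_plate [([0.597, 0.088, 0.299], 0.77)]
top bead_vial [([0.588, -0.17, -0.001], 0.44)]
top dye_vial [([0.64, -0.213, 0.002], 0.64)]
top marker_pen [([0.379, 0.127, 0.002], 0.62)]
top tweezers [([0.392, 0.256, -0.004], 0.61)]
top usb_stick [([0.486, 0.382, 0.003], 0.44), ([0.536, -0.045, 0.184], 0.23)]
```

View pics/side0.png

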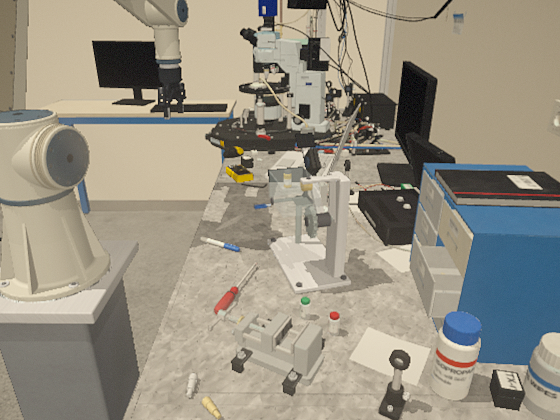

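View pics/top0.png

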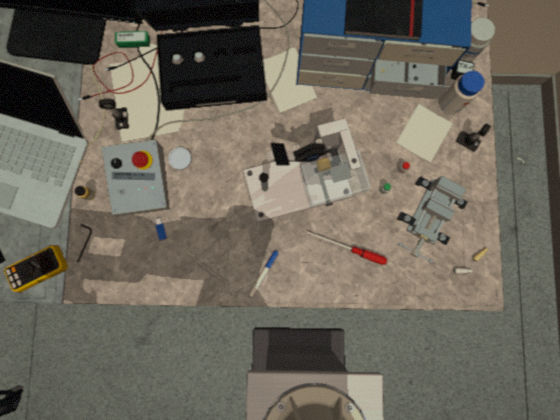

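The side view shows the driver with its handle at about (228,300) and the hood at about (287,185). In the top view the handle is at (368,254), the tip at (308,232), and the stand is turned about +16°. The tool always points down, so I plan to pivot the driver in the grip on the rest post to get the slope.

```bash
cat > h.py <<'E'
from bench import arm, grab_frame, camera_model, find_in, spot_point
import numpy as np, cv2
YAW=np.radians(15.9); O=np.array([.6085,-.029,0])
R=np.array([[np.cos(YAW),-np.sin(YAW),0],[np.sin(YAW),np.cos(YAW),0],[0,0,1]])
def W(p): return O+R@(np.array(p)/1000)      # stand mm -> world m
def S(p): return R.T@(np.array(p)-O)*1000
def go(t,deg=None):
    s=arm.get_state(); M=s['orientation']; a=np.degrees(np.arctan2(M[1,0],M[0,0]))
    print('t',round(s['time'],2),'tcp',np.round(s['tcp_pos'],4),'stand',np.round(S(s['tcp_pos']),1),'yaw',round(a,2),'F',np.round(s['wrist_force'],1),'w',round(s['grip_width'],3),'gf',round(s['grip_force'],1),'j6',round(s['joint_pos'][5]))
    if t is None: return
    print('shift now',np.round(M.T@(np.array(t)-s['tcp_pos'])/.025,2))
    if deg is not None:
        r=np.radians(a-deg); c,q=np.cos(np.radians(deg)),np.sin(np.radians(deg))
        T=np.array([[c,q,0],[q,-c,0],[0,0,-1]])
        print('roll units',round(r/.1,2),'shift after roll',np.round(T.T@(np.array(t)-s['tcp_pos'])/.025,2))
E
A='[-.72,-1,.1,0,1]'
python3 -m handwheel '[[[-0.7,-1,0.1,0,1],[-0.7,-1,0.1,0,1],[-0.7,-1,0.1,0,1],[-0.7,-1,0.1,0,1],[-0.7,-1,0.1,0,1],[-0.7,-1,0.1,0,1],[-0.7,-1,0.1,0,1],[-0.7,-1,0.1,0,1],[-0.7,-1,0.1,0,1],[-0.7,-1,0.1,0,1],[-0.7,-1,0.1,0,1],[-0.7,-1,0.1,0,1]]]'
python3 -m handwheel '[[[-0.7,-1,0.1,0,1],[-0.7,-1,0.1,0,1],[-0.7,-1,0.1,0,1],[-0.7,-1,0.1,0,1],[-0.7,-1,0.1,0,1],[-0.7,-1,0.1,0,1],[-0.7,-1,0.1,0,1],[-0.7,-1,0.1,0,1],[-0.7,-1,0.1,0,1],[-0.7,-1,0.1,0,1],[-0.7,-1,0.1,0,1],[-0.7,-1,0.1,0,1]]]'
python3 -m handwheel '[[[0,0,0,1,1],[0,0,0,1,1],[0,0,0,1,1],[0,0,0,1,1],[0,0,0,1,1],[0,0,0,1,1],[0,0,0,1,1],[0,0,0,1,1]]]'
python3 -m handwheel '[[[0,0,0,1,1],[0,0,0,1,1],[0,0,0,1,1],[0,0,0,1,1],[0,0,0,1,1],[0,0,0,1,1],[0,0,0,1,1],[0,0,0,1,1]]]'
python3 -c "
from h import *
go([.4247,-.131,.12],69.5)
s=arm.get_state(); im,d=grab_frame('wrist'); cv2.imwrite('pics/w1.png',im)
for n in ['driver','driver_tip']:
    print(n,[(np.round(q['point'],4).tolist(),round(q['score'],2)) for q in spot_point('wrist',n)[:2]])
print([(np.round(q['point'],4).tolist(),round(q['score'],2)) for q in find_in('wrist','driver')[:2]])
"
```

```text
time: 2.4
tcp_pos: [0.2929, 0.2522, 0.2014]
orientation: [[-0.96, 0.28, 0.001], [0.28, 0.96, 0.0], [-0.0, 0.001, -1.0]]
wrist_force: [0.5, -0.3, 1.4]
grip_width: 0.996
grip_force: 0.0
time: 3.6
tcp_pos: [0.4106, -0.095, 0.1714]
orientation: [[-0.96, 0.28, 0.001], [0.28, 0.96, -0.0], [-0.001, 0.0, -1.0]]
wrist_force: [0.2, 0.1, -0.2]
grip_width: 1.001
grip_force: 0.0
time: 4.4
tcp_pos: [0.4103, -0.0936, 0.1714]
orientation: [[-0.464, 0.886, 0.0], [0.886, 0.464, -0.0], [-0.0, 0.0, -1.0]]
wrist_force: [0.4, 0.7, 0.5]
grip_width: 1.0
grip_force: 0.0
time: 5.2
tcp_pos: [0.4103, -0.0936, 0.1715]
orientation: [[0.312, 0.95, 0.0], [0.95, -0.312, -0.0], [0.0, 0.0, -1.0]]
wrist_force: [-0.1, -0.0, -0.1]
grip_width: 0.998
grip_force: 0.0
t 5.2 tcp [ 0.4103 -0.0936  0.1715] stand [-208.3   -7.8  171.5] yaw 71.83 F [-0.1 -0.  -0.1] w 0.998 gf 0.0 j6 5
shift now [-1.24  1.01  2.06]
roll units 0.41 shift after roll [-1.2   1.06  2.06]
driver [([0.4493, -0.0768, -0.0011], 0.86)]
driver_tip [([0.4791, 0.021, 0.0081], 0.55)]
[([0.4346, -0.1126, 0.0164], 0.71)]
```

View pics/w1.png

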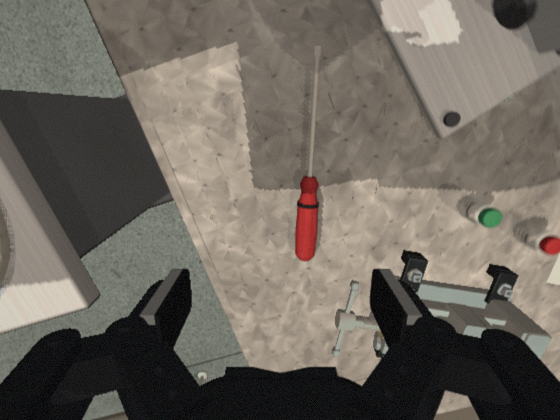

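The wrist picture shows the driver: tip at (318,48), handle front at (309,180), butt at (306,258). Next I intersect those rays with the plane at the driver's height.

```bash
python3 -c "
from h import *
s=arm.get_state(); m=camera_model('wrist'); K=np.linalg.inv(m['intrinsics']); T=m['tool_from_camera']; M=s['orientation']
def px(u,v,z):
    d=M@(T[:3,:3]@(K@[u,v,1])); c=s['tcp_pos']+M@T[:3,3]; return c+d*(z-c[2])/d[2]
t,f,b=px(318,48,.012),px(309,180,.02),px(306,258,.02)
print(t,f,b,np.degrees(np.arctan2(*(t-b)[1::-1])),np.linalg.norm((t-b)[:2]))
u=(t-b)/np.linalg.norm(t-b); u[2]=0
g=t-u*.160; g[2]=.004; print('grasp',g)
go(g,np.degrees(np.arctan2(u[1],u[0])))
"
```

```text
[0.480448   0.02252466 0.012     ] [ 0.44009789 -0.08590354  0.02      ] [ 0.41399628 -0.16464764  0.02      ] 70.45362754645942 0.19861847927348394
grasp [ 0.42696023 -0.12813254  0.004     ]
t 5.4 tcp [ 0.4103 -0.0936  0.1714] stand [-208.3   -7.8  171.4] yaw 72.23 F [-0.5  0.2 -0.3] w 1.002 gf 0.0 j6 5
shift now [-1.11  1.06  6.7 ]
roll units 0.31 shift after roll [-1.08  1.09  6.69]
```

```bash
python3 -m handwheel '[[[0,0,0,0.31,1],[-0.54,0.55,0.7,0,1],[-0.54,0.54,1,0,1],[0,0,1,0,1],[0,0,1,0,1],[0,0,1,0,1],[0,0,1,0,1],[0,0,0.8,0,1],[0,0,0.2,0,1]]]' 40
python3 -m handwheel '[[[0,0,0,0,0],[0,0,0,0,0],[0,0,0,0,0],[0,0,0,0,0],[0,0,0,0,0],[0,0,0,0,0],[0,0,0,0,0],[0,0,0,0,0],[0,0,0,0,0]]]' 40
python3 -c "
from h import *
go(W([-85,155,240]),15.9)"
```

```text
time: 6.3
tcp_pos: [0.4256, -0.1279, 0.0021]
orientation: [[0.335, 0.942, -0.003], [0.942, -0.335, 0.001], [-0.0, -0.003, -1.0]]
wrist_force: [-0.6, 0.5, 0.2]
grip_width: 1.0
grip_force: 0.0
time: 7.2
tcp_pos: [0.4273, -0.1284, 0.0047]
orientation: [[0.337, 0.941, 0.001], [0.941, -0.337, -0.0], [0.0, 0.001, -1.0]]
wrist_force: [-1.1, 0.9, 7.9]
grip_width: 0.255
grip_force: 39.6
t 7.2 tcp [ 0.4273 -0.1284  0.0047] stand [-201.5  -45.9    4.7] yaw 70.3 F [-1.1  0.9  7.9] w 0.255 gf 39.6 j6 3
shift now [ 9.25 -0.88 -9.41]
roll units 9.49 shift after roll [ 4.66 -8.04 -9.41]
```

```bash
python3 -m handwheel '[[[0,0,-0.3,0,0],[0,0,-0.5,0,0],[0,0,-0.8,0,0],[0,0,-0.9,0,0],[0,0,-0.9,0,0],[0,0,-0.9,0,0],[0,0,-0.9,0,0],[0,0,-0.9,0,0],[0,0,-0.7,0,0]]]' 60
python3 -m handwheel '[[[0.66,-0.47,0,0,0],[0.66,-0.47,0,0,0],[0.66,-0.47,0,0,0],[0.66,-0.47,0,0,0],[0.66,-0.47,0,0,0],[0.66,-0.47,0,0,0],[0.66,-0.47,0,0,0],[0.66,-0.47,0,0,0],[0.66,-0.47,0,0,0],[0.66,-0.47,0,0,0]]]'
python3 -m handwheel '[[[0,0,0,0.95,0],[0,0,0,0.95,0],[0,0,0,0.95,0],[0,0,0,0.95,0],[0,0,0,0.95,0],[0,0,0,0.95,0],[0,0,0,0.95,0],[0,0,0,0.95,0],[0,0,0,0.95,0],[0,0,0,0.95,0]]]'
python3 -c "
from h import *
go(W([-85,155,175]),15.9)
for c in ['side','top']:
  im,d=grab_frame(c); cv2.imwrite('pics/%s2.png'%c,im)
  for n in ['driver','driver_tip']:
    print(c,n,[(S(q['point']).round(1).tolist(),round(q['score'],2)) for q in spot_point(c,n)[:2]])
  # rest post depth probe
  m=camera_model(c); K=m['intrinsics']; T=m['world_from_camera']
  v,u=np.mgrid[0:420,0:560]; P=np.stack([(u-K[0,2])/K[0,0]*d,(v-K[1,2])/K[1,1]*d,d],-1)@T[:3,:3].T+T[:3,3]
  Q=(P-O)@R*1000
  k=(abs(Q[...,0]-25)<25)&(abs(Q[...,1]-155)<20)&(Q[...,2]>25)&(Q[...,2]<175)&(d>0)
  if k.any(): q=Q[k]; print('post',len(q),q.min(0).round(),q.max(0).round(),np.median(q,0).round())
im=cv2.imread('pics/side2.png')[120:320,180:400]; cv2.imwrite('pics/c2.png',cv2.resize(im,None,fx=3,fy=3)[:600,:660])
"
```

```text
time: 8.1
tcp_pos: [0.4269, -0.1282, 0.1757]
orientation: [[0.337, 0.941, 0.002], [0.941, -0.337, -0.0], [0.0, 0.002, -1.0]]
wrist_force: [0.3, 0.3, -0.1]
grip_width: 0.249
grip_force: 59.2
time: 9.1
tcp_pos: [0.3713, 0.0675, 0.1743]
orientation: [[0.337, 0.941, 0.001], [0.941, -0.337, 0.0], [0.0, 0.001, -1.0]]
wrist_force: [0.8, -0.2, -0.5]
grip_width: 0.246
grip_force: 59.2
time: 10.1
tcp_pos: [0.3716, 0.0667, 0.1743]
orientation: [[0.963, 0.27, 0.0], [0.27, -0.963, 0.0], [0.0, 0.0, -1.0]]
wrist_force: [-1.3, -0.0, -0.5]
grip_width: 0.247
grip_force: 59.2
t 10.1 tcp [0.3716 0.0667 0.1743] stand [-201.7  157.   174.3] yaw 15.64 F [-1.3 -0.  -0.5] w 0.247 gf 59.2 j6 84
shift now [ 4.67  0.06 -0.03]
roll units -0.04 shift after roll [ 4.67  0.08 -0.03]
side driver [([-142.8, 155.9, 167.7], 0.55)]
side driver_tip [([-47.7, 157.4, 176.0], 0.56), ([-0.8, 2.2, -5.2], 0.31)]
post 149 [ 14. 143.  25.] [ 30. 159.  96.] [ 21. 148.  59.]
top driver [([-145.6, 157.9, 164.7], 0.7)]
top driver_tip [([-43.4, 154.1, 178.1], 0.52)]
post 134 [ 12. 145.  25.] [ 34. 166. 147.] [ 19. 156. 141.]
```

View pics/c2.png

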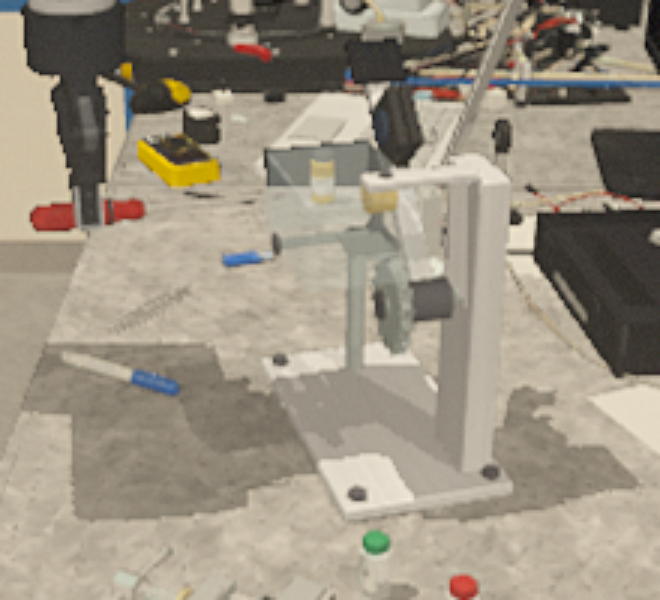

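```bash
python3 -m handwheel '[[[0.6,0,0,0,0],[0.9,0,0,0,0],[0.9,0,0,0,0],[0.9,0,0,0,0],[0.9,0,0,0,0],[0.47,0,0,0,0],[0,0,0.5,0,0],[0,0,0.5,0,0]]]' 25
python3 -m handwheel '[[[0,0,0.3,0,0],[0,0,0.3,0,0],[0,0,0.3,0,0],[0,0,0.3,0,0],[0,0,0.3,0,0],[0,0,0.3,0,0]]]' 25
python3 -m handwheel '[[[0,0,0.3,0,0],[0,0,0.3,0,0],[0,0,0.3,0,0],[0,0,0.3,0,0],[0,0,0.2,0,0]]]' 25
python3 -c "
from h import *
go(None)
for c in ['side','top']:
  im,d=grab_frame(c); cv2.imwrite('pics/%s3.png'%c,im)
  for n in ['driver','driver_tip']:
    print(c,n,[(S(q['point']).round(1).tolist(),round(q['score'],2)) for q in spot_point(c,n)[:2]])
im=cv2.imread('pics/side3.png')[120:320,180:400]; cv2.imwrite('pics/c3.png',cv2.resize(im,None,fx=3,fy=3)[:600,:660])
"
```

```text
time: 11.2
tcp_pos: [0.4834, 0.0985, 0.1475]
orientation: [[0.962, 0.274, -0.001], [0.274, -0.962, -0.0], [-0.001, -0.0, -1.0]]
wrist_force: [-1.0, -0.1, -0.4]
grip_width: 0.249
grip_force: 59.2
time: 11.8
tcp_pos: [0.4849, 0.0989, 0.1041]
orientation: [[0.962, 0.273, 0.003], [0.273, -0.962, 0.001], [0.003, 0.0, -1.0]]
wrist_force: [-0.3, 0.3, 6.0]
grip_width: 0.246
grip_force: 61.2
time: 12.3
tcp_pos: [0.484, 0.0986, 0.0685]
orientation: [[0.962, 0.273, 0.001], [0.273, -0.962, 0.0], [0.001, 0.0, -1.0]]
wrist_force: [-0.2, -1.0, 4.9]
grip_width: 0.247
grip_force: 62.0
t 12.3 tcp [0.484  0.0986 0.0685] stand [-84.7 156.8  68.5] yaw 15.86 F [-0.2 -1.   4.9] w 0.247 gf 62.0 j6 85
side driver [([-23.8, 156.3, 102.7], 0.75)]
side driver_tip []
top driver []
top driver_tip [([50.9, 157.1, 168.9], 0.53)]
```

View pics/c3.png

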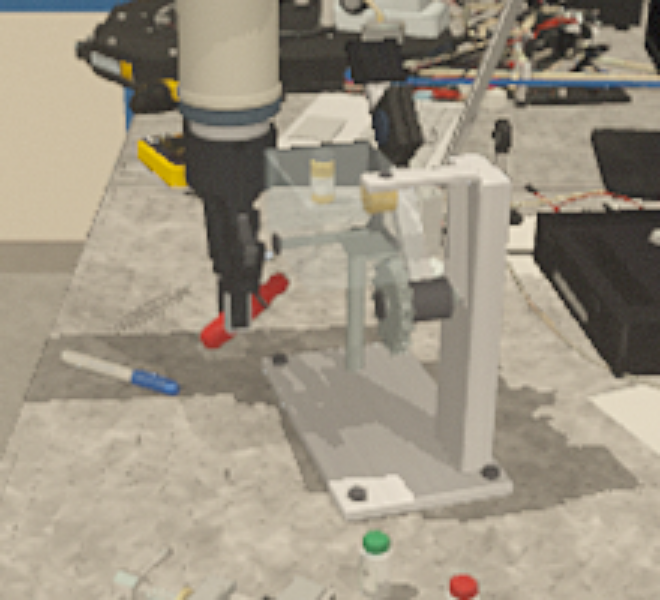

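The driver is now tilted about 35° tip-up, with the tip at TCP +(137, 0, +100) mm in the stand frame. I'll raise it, back off, and line up in front of the hood.

```bash
python3 -m handwheel '[[[0,0,-0.3,0,0],[0,0,-0.3,0,0],[-0.6,0,0,0,0],[-0.9,0,0,0,0],[-0.9,0,0,0,0],[-0.9,0,0,0,0],[-0.9,0,0,0,0],[-0.9,0,0,0,0],[-0.7,0,0.2,0,0],[0,0,0.2,0,0]]]' 120
python3 -m handwheel '[[[0,0.5,0,0,0],[0,0.9,0,0,0],[0,0.9,0,0,0],[0,0.9,0,0,0],[0,0.9,0,0,0],[0,0.9,0,0,0],[0,0.9,0,0,0],[0,0.06,0,0,0],[0,0,0,0,0]]]' 120
python3 -c "
from h import *
go(W([-154,8,75]),15.9)
for c in ['side','top']:
  im,d=grab_frame(c)
  for n in ['driver','driver_tip','hood_edge','pawl_tab','lift_stand']:
    print(c,n,[(S(q['point']).round(1).tolist(),round(q['score'],2)) for q in spot_point(c,n)[:1]])
"
```

```text
time: 13.6
tcp_pos: [0.3432, 0.0587, 0.0742]
orientation: [[0.962, 0.273, 0.0], [0.273, -0.962, 0.0], [0.0, 0.0, -1.0]]
wrist_force: [0.9, 0.2, -0.0]
grip_width: 0.235
grip_force: 118.0
time: 14.5
tcp_pos: [0.3865, -0.0847, 0.074]
orientation: [[0.962, 0.272, 0.001], [0.272, -0.962, -0.0], [0.001, 0.0, -1.0]]
wrist_force: [-0.9, 0.5, -0.3]
grip_width: 0.232
grip_force: 118.0
t 14.5 tcp [ 0.3865 -0.0847  0.074 ] stand [-228.8    7.3   74. ] yaw 15.77 F [-0.9  0.5 -0.3] w 0.232 gf 118.0 j6 62
shift now [ 2.99 -0.04 -0.04]
roll units -0.02 shift after roll [ 2.99 -0.03 -0.04]
side driver [([-167.3, 6.7, 109.1], 0.68)]
side driver_tip [([-167.3, 5.5, 109.5], 0.67)]
side hood_edge [([-180.3, 217.6, 2.2], 0.64)]
side pawl_tab []
side lift_stand [([1.1, 2.0, -8.5], 0.96)]
top driver [([-57.0, -130.1, -2.1], 0.68)]
top driver_tip [([-129.3, 337.1, -3.5], 0.56)]
top hood_edge [([-72.8, 6.2, 185.4], 0.85)]
top pawl_tab [([-130.0, 336.6, -2.9], 0.5)]
top lift_stand []
```

```bash
python3 -m handwheel '[[[0.5,0,0,0,0],[0.6,0,0,0,0],[0.6,0,0,0,0],[0.6,0,0,0,0],[0.5,0,0,0,0],[0.2,0,0,0,0],[0,0,0,0,0]]]'
python3 -c "
from h import *
go(W([-154,8,113]),15.9)
im,d=grab_frame('side')
print([(S(q['point']).round(1).tolist(),round(q['score'],2)) for n in ['driver','driver_tip','pawl_tab'] for q in spot_point('side',n)[:1]])
im=im[120:270,200:400]; cv2.imwrite('pics/c4.png',cv2.resize(im,None,fx=4,fy=4,interpolation=2))
"
```

```text
time: 15.8
tcp_pos: [0.4581, -0.0635, 0.0736]
orientation: [[0.962, 0.274, -0.0], [0.274, -0.962, -0.0], [-0.0, 0.0, -1.0]]
wrist_force: [-0.0, -0.7, 0.3]
grip_width: 0.231
grip_force: 118.0
t 15.8 tcp [ 0.4581 -0.0635  0.0736] stand [-154.1    8.    73.6] yaw 15.9 F [-0.  -0.7  0.3] w 0.231 gf 118.0 j6 66
shift now [ 0.   -0.   -1.57]
roll units -0.0 shift after roll [ 0.   -0.   -1.57]
[([-92.2, 8.0, 108.3], 0.78), ([-22.7, 7.4, 174.8], 0.69)]
```

View pics/c4.png

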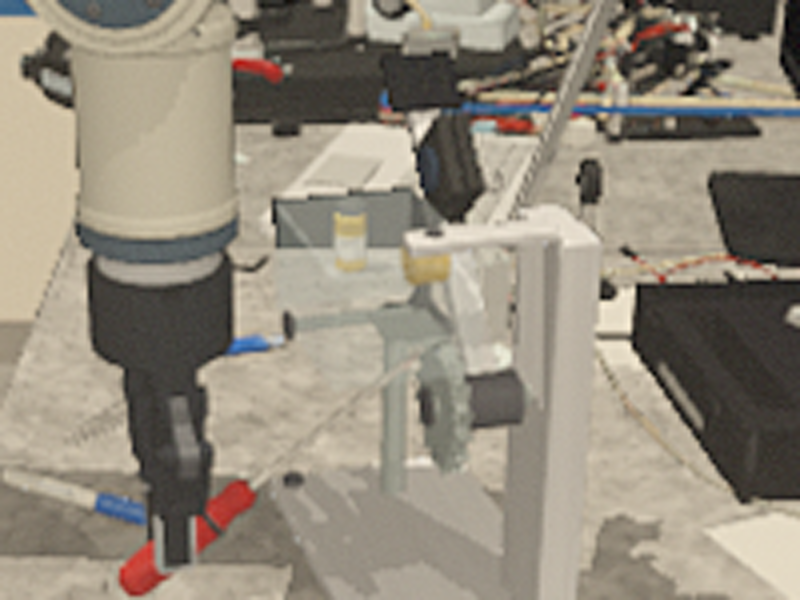

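The tip, at (425,350) in the crop, is inside the hood just under the tab at (415,320). Now I lift.

```bash
python3 -m handwheel '[[[0,0,-0.3,0,0],[0,0,-0.3,0,0],[0,0,-0.3,0,0],[0,0,-0.3,0,0],[0,0,-0.2,0,0],[0,0,-0.2,0,0],[0,0,0,0,0],[0,0,0,0,0]]]'
python3 -c "
from h import *
go(None)
im,d=grab_frame('side')
print([(S(q['point']).round(1).tolist(),round(q['score'],2)) for n in ['driver','driver_tip','pawl_tab'] for q in spot_point('side',n)[:1]])
im=im[120:270,200:400]; cv2.imwrite('pics/c5.png',cv2.resize(im,None,fx=4,fy=4,interpolation=2))
"
```

```text
time: 16.8
tcp_pos: [0.4575, -0.0638, 0.1138]
orientation: [[0.962, 0.273, 0.0], [0.273, -0.962, -0.0], [0.0, 0.0, -1.0]]
wrist_force: [0.3, -1.0, -1.1]
grip_width: 0.238
grip_force: 118.2
t 16.8 tcp [ 0.4575 -0.0638  0.1138] stand [-154.8    7.9  113.8] yaw 15.86 F [ 0.3 -1.  -1.1] w 0.238 gf 118.2 j6 66
[([-92.7, 5.4, 146.3], 0.85)]
```

View pics/c5.png

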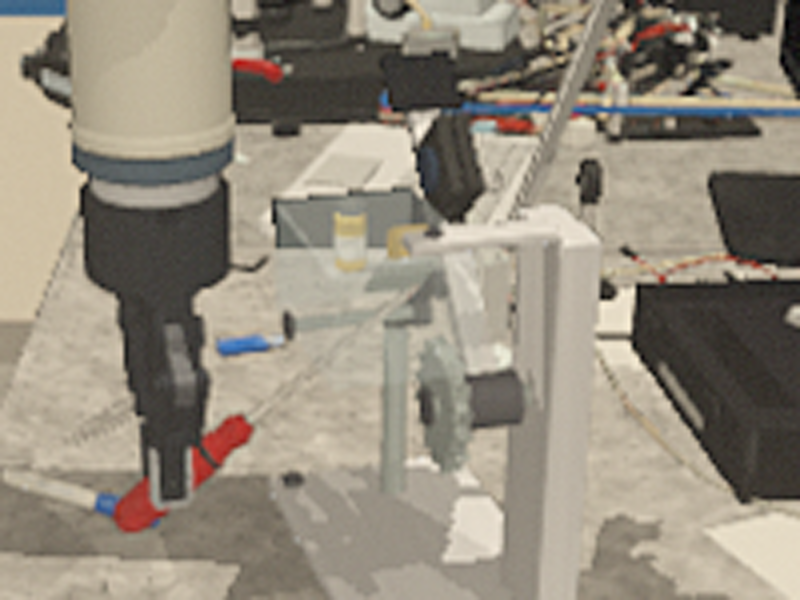

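The tab has moved up and tilted, now around (400,275). I'll lower the tip, back out and check that the pawl stays over.

```bash
python3 -m handwheel '[[[0,0,0.3,0,0],[0,0,0.3,0,0],[0,0,0.3,0,0],[0,0,0.3,0,0],[0,0,0.4,0,0],[-0.5,0,0,0,0],[-0.8,0,0,0,0],[-0.8,0,0,0,0],[-0.8,0,0,0,0],[-0.8,0,0,0,0],[-0.3,0,0,0,0]]]'
python3 -c "
from h import *
go(W([-230,-10,30]))
im,d=grab_frame('side')
print([(S(q['point']).round(1).tolist(),round(q['score'],2)) for n in ['driver','driver_tip','pawl_tab','thumb_plate'] for q in spot_point('side',n)[:1]])
im=im[120:270,200:400]; cv2.imwrite('pics/c6.png',cv2.resize(im,None,fx=4,fy=4,interpolation=2))
"
```

```text
time: 18.1
tcp_pos: [0.3584, -0.0911, 0.0736]
orientation: [[0.962, 0.273, -0.002], [0.273, -0.962, 0.0], [-0.002, -0.001, -1.0]]
wrist_force: [0.6, -0.8, -0.9]
grip_width: 0.231
grip_force: 118.2
t 18.1 tcp [ 0.3584 -0.0911  0.0736] stand [-257.5    8.7   73.6] yaw 15.83 F [ 0.6 -0.8 -0.9] w 0.231 gf 118.2 j6 60
shift now [1.1  0.75 1.74]
[([-193.8, 5.2, 108.1], 0.56), ([-125.5, 7.2, 171.6], 0.75), ([22.4, 116.0, 299.4], 0.56)]
```

View pics/c6.png

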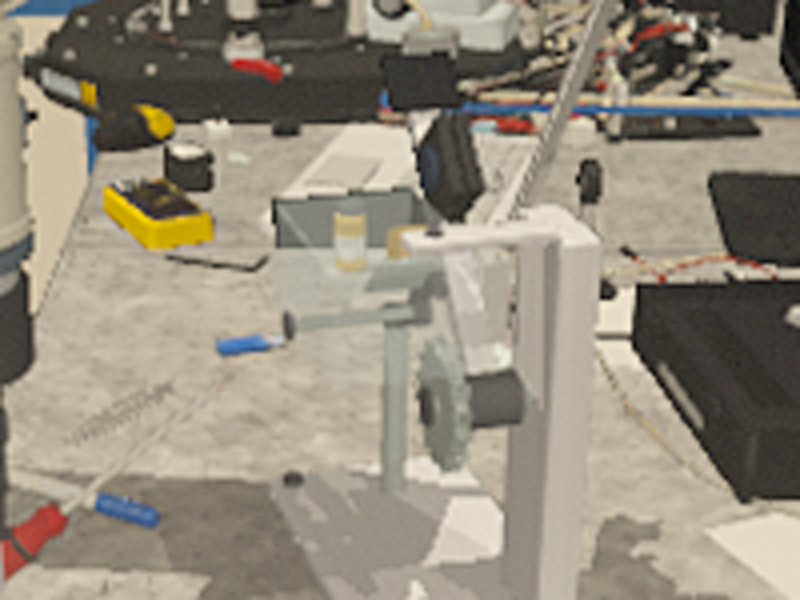

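The pawl stays over and the boom is still up (thumb plate at z≈299 mm). Now I lay the driver down where it came from.

```bash
python3 -m handwheel '[[[0,0,0,-0.95,0],[0,0,0,-0.95,0],[0,0,0,-0.95,0],[0,0,0,-0.95,0],[0,0,0,-0.95,0],[0,0,0,-0.95,0],[0,0,0,-0.95,0],[0,0,0,-0.95,0],[0,0,0,-0.95,0],[0,0,0,-0.95,0]]]' 40
python3 -c "
from h import *
go([.425,-.128,.030],70)"
```

```text
time: 19.35
tcp_pos: [0.3623, -0.091, 0.0738]
orientation: [[0.333, 0.943, 0.001], [0.943, -0.333, -0.0], [0.0, 0.001, -1.0]]
wrist_force: [-0.6, 0.1, -1.0]
grip_width: 0.237
grip_force: 118.2
t 19.35 tcp [ 0.3623 -0.091   0.0738] stand [-253.7    7.8   73.8] yaw 70.55 F [-0.6  0.1 -1. ] w 0.237 gf 118.2 j6 5
shift now [-0.56  2.85  1.76]
roll units 0.1 shift after roll [-0.53  2.86  1.75]
```

```bash
python3 -m handwheel '[[[-0.1,0.6,0,0,0],[-0.2,0.8,0,0,0],[-0.2,0.8,0,0,0],[-0.05,0.65,0,0,0],[0,0,0.6,0,0],[0,0,0.6,0,0],[0,0,0.4,0,0],[0,0,0.15,0,0],[0,0,0.15,0,0]]]' 20
python3 -m handwheel '[[[0,0,0.15,0,0],[0,0,0.15,0,0],[0,0,0,0,0]]]' 20
python3 -c "
from h import *
go([.425,-.128,.005],70)
im,d=grab_frame('side')
print([(q['point'],round(q['score'],2)) for n in ['driver','driver_tip'] for q in spot_point('side',n)[:1]])"
```

```text
time: 20.25
tcp_pos: [0.4242, -0.1282, 0.026]
orientation: [[0.338, 0.941, 0.0], [0.941, -0.338, -0.0], [0.0, 0.0, -1.0]]
wrist_force: [-0.2, -0.4, -0.5]
grip_width: 0.23
grip_force: 118.2
time: 20.55
tcp_pos: [0.4254, -0.1286, 0.0212]
orientation: [[0.337, 0.942, 0.003], [0.942, -0.337, -0.001], [-0.0, 0.003, -1.0]]
wrist_force: [-8.6, -2.7, 40.0]
grip_width: 0.232
grip_force: 126.4
t 20.55 tcp [ 0.4254 -0.1286  0.0212] stand [-203.4  -45.6   21.2] yaw 70.31 F [-8.6 -2.7 40. ] w 0.232 gf 126.4 j6 3
shift now [ 0.02 -0.02  0.65]
roll units 0.05 shift after roll [ 0.02 -0.02  0.65]
[([0.5994, 0.0866, 0.2964], 0.52), ([0.4668, 0.0027, 0.1153], 0.74)]
```

Force is high because the grip stayed at 118 N. I'll ease the jaws slightly, then continue.

```bash
python3 -m handwheel '[[[0,0,0,0,0.25]]]' 20; python3 -m handwheel '[[[0,0,0,0,0.25],[0,0,0,0,0.25]]]' 20
```

```text
time: 20.8
tcp_pos: [0.4269, -0.1287, 0.0212]
orientation: [[0.338, 0.941, 0.006], [0.941, -0.338, -0.001], [0.001, 0.006, -1.0]]
wrist_force: [3.1, 8.7, 24.6]
grip_width: 0.252
grip_force: 51.0
time: 21.0
tcp_pos: [0.4273, -0.1286, 0.0212]
orientation: [[0.338, 0.941, 0.007], [0.941, -0.338, -0.001], [0.001, 0.007, -1.0]]
wrist_force: [0.8, 6.1, 25.5]
grip_width: 0.252
grip_force: 51.0
```

Easing works: the grip is now 51 N. I'll ease a little more and lower.

```bash
python3 -m handwheel '[[[0,0,0,0,0.254],[0,0,0,0,0.254]]]' 20; python3 -m handwheel '[[[0,0,0.1,0,0.254],[0,0,0.1,0,0.254],[0,0,0.1,0,0.254]]]' 20;
python3 -c "
from h import *
go([.425,-.128,.005],70)
im,d=grab_frame('side')
print([(q['point'],round(q['score'],2)) for n in ['driver','driver_tip'] for q in spot_point('side',n)[:1]])"
```

```text
time: 21.2
tcp_pos: [0.4271, -0.1285, 0.0211]
orientation: [[0.338, 0.941, 0.006], [0.941, -0.338, -0.001], [0.001, 0.006, -1.0]]
wrist_force: [1.6, 7.1, 24.1]
grip_width: 0.257
grip_force: 37.2
time: 21.5
tcp_pos: [0.4274, -0.1278, 0.0138]
orientation: [[0.339, 0.941, 0.007], [0.941, -0.339, -0.0], [0.002, 0.006, -1.0]]
wrist_force: [1.8, 16.0, 35.3]
grip_width: 0.254
grip_force: 41.0
t 21.5 tcp [ 0.4274 -0.1278  0.0138] stand [-201.3  -45.4   13.8] yaw 70.18 F [ 1.8 16.  35.3] w 0.254 gf 41.0 j6 3
shift now [-0.04 -0.09  0.35]
roll units 0.03 shift after roll [-0.04 -0.09  0.35]
[([0.4516, -0.066, 0.0415], 0.54), ([0.4767, 0.0165, 0.0955], 0.57)]
```

```bash
python3 -m handwheel '[[[0,0,0.1,0,0.256],[0,0,0.1,0,0.256],[0,0,0.1,0,0.256],[0,0,0.06,0,0.256]]]' 20;
python3 -c "
from h import *
go([.425,-.128,.003],70)
im,d=grab_frame('side')
print([(q['point'],round(q['score'],2)) for n in ['driver','driver_tip'] for q in spot_point('side',n)[:1]])"
```

```text
time: 22.05
tcp_pos: [0.4273, -0.1278, 0.0045]
orientation: [[0.339, 0.941, 0.006], [0.941, -0.339, -0.0], [0.002, 0.006, -1.0]]
wrist_force: [4.7, 15.2, 29.3]
grip_width: 0.255
grip_force: 36.4
t 22.05 tcp [ 0.4273 -0.1278  0.0045] stand [-201.4  -45.3    4.5] yaw 70.2 F [ 4.7 15.2 29.3] w 0.255 gf 36.4 j6 3
shift now [-0.04 -0.08  0.06]
roll units 0.04 shift after roll [-0.04 -0.08  0.06]
[([0.4538, -0.058, 0.0245], 0.6), ([0.4807, 0.0277, 0.0649], 0.55)]
```

```bash
python3 -m handwheel '[[[0,0,0.05,0,0.258],[0,0,0.05,0,0.258],[0,0,0,0,0.26],[0,0,0,0,0.26],[0,0,0,0,0.261],[0,0,0,0,0.261]]]' 20;
python3 -c "
from h import *
go([.425,-.128,.003],70)
im,d=grab_frame('side')
print([(q['point'],round(q['score'],2)) for n in ['driver','driver_tip'] for q in spot_point('side',n)[:1]])"
```

```text
time: 22.8
tcp_pos: [0.4267, -0.1283, 0.0013]
orientation: [[0.338, 0.941, 0.005], [0.941, -0.338, -0.001], [0.001, 0.005, -1.0]]
wrist_force: [3.1, 5.4, 11.1]
grip_width: 0.263
grip_force: 14.0
t 22.8 tcp [ 0.4267 -0.1283  0.0013] stand [-202.1  -45.7    1.3] yaw 70.26 F [ 3.1  5.4 11.1] w 0.263 gf 14.0 j6 3
shift now [-0.01 -0.07 -0.07]
roll units 0.04 shift after roll [-0.01 -0.07 -0.07]
[([0.4541, -0.0555, 0.0172], 0.71), ([0.4789, 0.0277, 0.0529], 0.61)]
```

Tip height is down to 53 mm and the grip to 14 N. I'll keep easing in small steps.

```bash
python3 -m handwheel '[[[0,0,0,0,0.263],[0,0,0,0,0.263],[0,0,0,0,0.264],[0,0,0,0,0.264],[0,0,0,0,0.265],[0,0,0,0,0.265]]]' 20;
python3 -c "
from h import *
go([.425,-.128,.003],70)
im,d=grab_frame('side')
print([(q['point'],round(q['score'],2)) for n in ['driver','driver_tip'] for q in spot_point('side',n)[:1]])"
```

```text
time: 23.55
tcp_pos: [0.4241, -0.1282, 0.0001]
orientation: [[0.338, 0.941, 0.001], [0.941, -0.338, -0.0], [0.0, 0.001, -1.0]]
wrist_force: [0.8, 0.5, 6.3]
grip_width: 0.268
grip_force: 3.2
t 23.55 tcp [ 4.241e-01 -1.282e-01  1.000e-04] stand [-2.045e+02 -4.490e+01  1.000e-01] yaw 70.27 F [0.8 0.5 6.3] w 0.268 gf 3.2 j6 3
shift now [ 0.02  0.03 -0.12]
roll units 0.05 shift after roll [ 0.02  0.03 -0.12]
[([0.4511, -0.057, 0.0008], 0.43), ([0.4801, 0.0354, 0.0091], 0.61)]
```

The driver is lying flat (tip z ≈ 9 mm). I release it, rise, and go to the thumb plate with the fingers shut.

```bash
python3 -m handwheel '[[[0,0,0,0,0.3],[0,0,0,0,0.4],[0,0,0,0,0.5],[0,0,-0.2,0,0.5],[0,0,-0.6,0,0.5],[0,0,-1,0,0.5],[0,0,-1,0,0.5],[0,0,-1,0,0.5],[0,0,-1,0,0.5],[0,0,-1,0,0.5],[0,0,-1,0,0.5],[0,0,-1,0,0]]]' 20
python3 -m handwheel '[[[0,0,-1,0,0],[0,0,-1,0,0],[0,0,-1,0,0],[0,0,-1,0,0],[0,0,-1,0,0],[0,0,-1,0,0],[0,0,0,0,0]]]' 20
python3 -c "
from h import *
im,d=grab_frame('side')
for n in ['driver','driver_tip','thumb_plate']: print(n,[(np.round(q['point'],4),S(q['point']).round(1).tolist(),round(q['score'],2)) for q in spot_point('side',n)[:1]])
go(W([25,121,330]),15.9)
go(W([25,121,330]))"
```

```text
time: 24.9
tcp_pos: [0.4232, -0.128, 0.196]
orientation: [[0.337, 0.941, -0.0], [0.941, -0.337, 0.0], [-0.0, -0.0, -1.0]]
wrist_force: [0.4, -0.5, -0.3]
grip_width: 0.347
grip_force: 0.0
time: 25.6
tcp_pos: [0.4248, -0.1284, 0.3481]
orientation: [[0.337, 0.941, 0.005], [0.941, -0.337, -0.002], [0.0, 0.005, -1.0]]
wrist_force: [1.2, 0.1, -0.5]
grip_width: 0.002
grip_force: 0.0
driver [(array([ 0.4512, -0.0563, -0.0032]), [-158.8, 16.8, -3.2], 0.84)]
driver_tip [(array([0.4778, 0.0364, 0.0089]), [-107.8, 98.7, 8.9], 0.54)]
thumb_plate [(array([0.5997, 0.0885, 0.2957]), [23.7, 115.4, 295.7], 0.59)]
t 25.8 tcp [ 0.423  -0.1279  0.3438] stand [-205.5  -44.3  343.8] yaw 70.29 F [-0.4 -0.3 -0.3] w -0.006 gf 0.0 j6 3
shift now [10.74  3.65  0.54]
roll units 9.49 shift after roll [ 9.22 -6.61  0.55]
t 25.8 tcp [ 0.423  -0.1279  0.3438] stand [-205.5  -44.3  343.8] yaw 70.29 F [-0.4 -0.3 -0.3] w -0.006 gf 0.0 j6 3
shift now [10.74  3.65  0.54]
```

```bash
python3 -m handwheel '[[[0,0,0,0.95,0],[0,0,0,0.95,0],[0,0,0,0.95,0],[0,0,0,0.95,0],[0,0,0,0.95,0],[0,0,0,0.95,0],[0,0,0,0.95,0],[0,0,0,0.95,0],[0,0,0,0.95,0],[0,0,0,0.95,0]]]'
python3 -m handwheel '[[[0.5,-0.4,0,0,0],[0.9,-0.65,0,0,0],[0.9,-0.65,0,0,0],[0.9,-0.65,0,0,0],[0.9,-0.65,0,0,0],[0.9,-0.65,0,0,0],[0.9,-0.65,0,0,0],[0.9,-0.65,0,0,0],[0.9,-0.65,0,0,0],[0.9,-0.65,0,0,0],[0.62,-0.36,0,0,0],[0,0,0.5,0,0]]]'
python3 -c "
from h import *
go(W([25,121,310]),15.9)"
```

```text
time: 26.8
tcp_pos: [0.423, -0.1279, 0.3435]
orientation: [[0.963, 0.269, -0.002], [0.269, -0.963, 0.001], [-0.002, -0.001, -1.0]]
wrist_force: [-0.4, -0.5, 0.0]
grip_width: 0.001
grip_force: 0.0
time: 28.0
tcp_pos: [0.6016, 0.0955, 0.3316]
orientation: [[0.961, 0.275, 0.001], [0.275, -0.961, 0.0], [0.001, -0.0, -1.0]]
wrist_force: [0.5, -1.3, 0.5]
grip_width: -0.004
grip_force: 0.0
t 28.0 tcp [0.6016 0.0955 0.3316] stand [ 27.4 121.6 331.6] yaw 15.95 F [ 0.5 -1.3  0.5] w -0.004 gf 0.0 j6 83
shift now [-0.1   0.02  0.86]
roll units 0.01 shift after roll [-0.1   0.02  0.86]
```

```bash
python3 -m handwheel '[[[-0.1,0,0.4,0,0],[0,0,0.4,0,0],[0,0,0.4,0,0],[0,-0.24,0.24,0,0],[0,-0.24,0.24,0,0],[0,-0.24,0.24,0,0]]]'
python3 -c "
from h import *
go(W([25,136.9,282.3]),15.9)
im,d=grab_frame('side')
print([(S(q['point']).round(1).tolist(),round(q['score'],2)) for n in ['thumb_plate'] for q in spot_point('side',n)[:1]])"
```

```text
time: 28.6
tcp_pos: [0.5927, 0.1104, 0.2839]
orientation: [[0.962, 0.273, 0.0], [0.273, -0.962, -0.001], [-0.0, 0.001, -1.0]]
wrist_force: [0.7, -3.1, 1.5]
grip_width: 0.0
grip_force: 1.4
t 28.6 tcp [0.5927 0.1104 0.2839] stand [ 23.  138.4 283.9] yaw 15.84 F [ 0.7 -3.1  1.5] w 0.0 gf 1.4 j6 85
shift now [0.08 0.06 0.06]
roll units -0.01 shift after roll [0.08 0.06 0.06]
[([24.3, 133.4, 278.2], 0.79)]
```

Contact is made and the boom is moving. I follow the arc.

```bash
python3 -m handwheel '[[[0,-0.22,0.29,0,0],[0,-0.22,0.29,0,0],[0,-0.22,0.31,0,0],[0,-0.22,0.31,0,0],[0,-0.19,0.33,0,0],[0,-0.19,0.33,0,0],[0,-0.16,0.35,0,0],[0,-0.16,0.35,0,0]]]'
python3 -m handwheel '[[[0,-0.12,0.36,0,0],[0,-0.12,0.36,0,0],[0,-0.08,0.37,0,0],[0,-0.08,0.37,0,0],[0,-0.05,0.36,0,0],[0,-0.05,0.3,0,0]]]'
python3 -c "
from h import *
go(W([25,190,163]),15.9)
im,d=grab_frame('side')
print([(S(q['point']).round(1).tolist(),round(q['score'],2)) for n in ['thumb_plate'] for q in spot_point('side',n)[:1]])"
```

```text
time: 29.5
tcp_pos: [0.5822, 0.1488, 0.2195]
orientation: [[0.962, 0.273, 0.0], [0.273, -0.962, -0.0], [0.0, 0.0, -1.0]]
wrist_force: [2.9, -0.8, 1.9]
grip_width: -0.002
grip_force: 1.3
time: 30.1
tcp_pos: [0.5786, 0.1604, 0.1664]
orientation: [[0.962, 0.273, -0.0], [0.273, -0.962, -0.0], [-0.0, 0.0, -1.0]]
wrist_force: [1.8, -1.1, 1.6]
grip_width: 0.001
grip_force: 1.2
t 30.1 tcp [0.5786 0.1604 0.1664] stand [ 23.1 190.3 166.4] yaw 15.86 F [ 1.8 -1.1  1.6] w 0.001 gf 1.2 j6 90
shift now [0.07 0.01 0.14]
roll units -0.01 shift after roll [0.07 0.01 0.14]
[]
```

Now press slowly onto the hard stop until the force rises.

```bash
python3 -m handwheel '[[[0,0,0.1,0,0],[0,0,0.1,0,0],[0,0,0.05,0,0],[0,0,0,0,0],[0,0,0,0,0]]]'
```

```text
time: 30.7
tcp_pos: [0.5783, 0.1605, 0.1627]
orientation: [[0.962, 0.273, -0.0], [0.273, -0.962, 0.0], [-0.0, -0.0, -1.0]]
wrist_force: [-7.6, -1.2, 15.7]
grip_width: -0.002
grip_force: 8.2
```

The force reads 15.7 N at z = 162.7 mm, so the boom is on its rest. I rise and check.

```bash
python3 -m handwheel '[[[0,0,-0.2,0,0],[0,0,-0.6,0,0],[0,0,-1,0,0],[0,0,-1,0,0],[0,0,-1,0,0],[0,0,-1,0,0],[0,0,-1,0,0],[0,0,-1,0,0],[0,0,0,0,0],[0,0,0,0,0]]]'
python3 -c "
from h import *
go(None)
im,d=grab_frame('side')
for n in ['thumb_plate','driver','driver_tip','bead_vial','dye_vial','marker_pen']: print(n,[(np.round(q['point'],3),S(q['point']).round(1).tolist(),round(q['score'],2)) for q in spot_point('side',n)[:1]])
im=im[120:320,180:400]; cv2.imwrite('pics/c7.png',cv2.resize(im,None,fx=3,fy=3))
"
```

```text
time: 31.7
tcp_pos: [0.5789, 0.1605, 0.3319]
orientation: [[0.962, 0.273, 0.001], [0.273, -0.962, 0.0], [0.002, 0.0, -1.0]]
wrist_force: [0.2, -0.1, -0.4]
grip_width: 0.002
grip_force: 0.0
t 31.7 tcp [0.5789 0.1605 0.3319] stand [ 23.5 190.3 331.9] yaw 15.86 F [ 0.2 -0.1 -0.4] w 0.002 gf 0.0 j6 89
thumb_plate [(array([0.38 , 0.13 , 0.003]), [-176.0, 215.4, 2.9], 0.6)]
driver [(array([ 0.45 , -0.057, -0.004]), [-160.1, 16.8, -3.5], 0.89)]
driver_tip [(array([0.48 , 0.036, 0.009]), [-105.7, 97.7, 8.8], 0.58)]
bead_vial [(array([ 0.593, -0.167, -0.004]), [-53.1, -128.5, -3.9], 0.58)]
dye_vial [(array([ 0.645, -0.215,  0.   ]), [-15.4, -188.9, 0.2], 0.62)]
marker_pen [(array([0.379, 0.129, 0.002]), [-177.2, 214.8, 1.7], 0.49)]
```

View pics/c7.png

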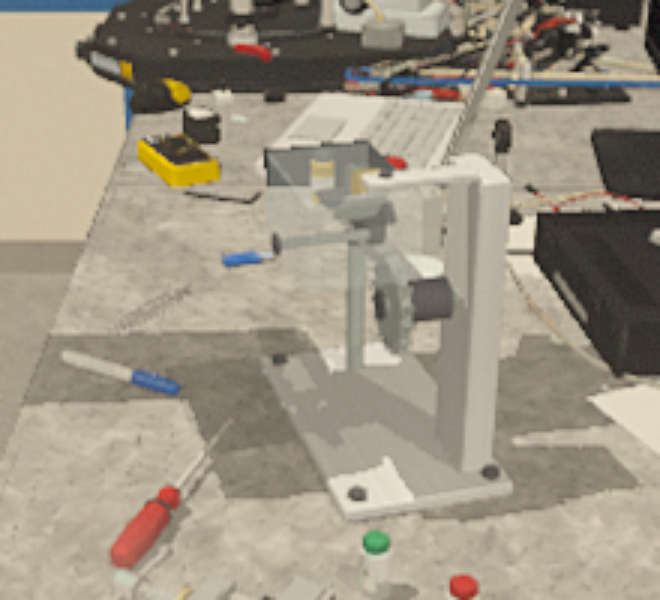

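The boom is down behind the column, the pawl is still over at (365,205), the driver lies flat at (150,525), and the loose things are in place. I'm handing in the job.

```bash
python3 -c "
from bench import arm
print(arm.job_done())"
```

```text
the job is handed in; nothing more can be done
None
```

I handed the job in at about 32 s: the pawl is thrown over and staying out, the boom is pressed fully onto its rest, and the driver is lying flat on the table. The vials and marker pen have not moved; I did not re-measure the tweezers and USB stick, and the hand-in returned no verdict.

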